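# Close the shutter of the full sharps box

### The job

The yellow sharps box is full: close it. Lift its red shutter by the upright tab so it clears the black rib on the lid, slide it across until it is wholly past the rib and over the opening, then lower it flat onto the lid and let go. Leave the white box's shutter where it is, and do not knock over the spray bottle.

Things in the scene. Friction and masses are not known exactly. Their poses are not given: they have to be found in the camera images.
- yellow_box: Yellow sharps box, fixed, 220 (x) x 130 (y) mm, lid top 100 mm above the desk. Origin: centre of its underside; +x is the shutter's closing direction, z up. A black rib 7 mm high crosses the lid at x = -17 to -11 mm, between the parked shutter and the opening. Rails 26 mm high at y = -50 to -38 and 38 to 50 mm keep the shutter captive: it only slides along x and lifts, never turns.
- yellow_shutter: Red shutter of the yellow box: plate 80 (x) x 84 (y) x 5 mm, with a central upright tab 36 (x) x 14 (y) mm to hold it by, its top 55 mm above the plate's underside. Origin: centre of the underside; axes as the box's. Starts flat on the lid at box x = -60 mm, 3 mm short of the rib. Weighs about 120 g, slides with about 1 N of friction, lifts 0 to 18 mm (over 7 mm passes the rib), falls back by itself.
- yellow_closed (a point): Point on the yellow box's lid, at its top face, at box x = +36.5, y = 0: the centre of the 50 mm square opening, and where the shutter's origin belongs when closed, 96.5 mm from where it starts. The shutter clears the rib and can drop flat from 7.5 mm before this point to 7.5 mm beyond it, where its travel ends. Axes as the box's.
- white_shutter: Red shutter of the same make on the white sharps box, which has the same size and form as the yellow one; to be left open. Origin: centre of the plate's underside; +x is its closing direction.
- spray_bottle: Loose white spray bottle with an orange label, 62 mm across, 187 mm tall, standing on the desk between and beyond the boxes. Origin: centre of its underside, z up.

How it is judged (in metres and radians):
At the end, for the whole second after the job is handed in: The yellow box's shutter is past the rib (its origin more than 26 mm along the box's x), lies flat on the lid (within 3 mm) and is at rest (x of yellow_shutter in the frame of yellow_box above 0.026 m and z of yellow_shutter in the frame of yellow_box below 0.103 m and linear speed of yellow_shutter below 0.02 m/s); the robot touches nothing.
It fails at once if the white box's shutter was moved by more than 10 mm (distance of white_shutter from where it was at the start of the episode above 0.01 m).
It fails at once if the spray bottle was knocked over (tilted by more than 30 degrees) (angle between spray_bottle's own z axis and vertical above 0.52 rad).
It also fails if it takes over 35 s, if anything falls off the work surface, if the arm or the gripper's body presses on something with over 40 N, if the wrist force passes 120 N, or if a joint passes its speed limit or range.

### The arm

A 7-joint arm with a two-finger parallel gripper is mounted at the origin on the work surface. World frame = base frame: x ahead of the robot, y to its left, z up, the work surface at z = 0. Lengths are in m, angles in degrees, forces in N, time in s.
With the tool pointing down it reaches from about 0.4 to 0.925 m from the base axis. Payload 5.6 kg.
Tool frame: the origin (TCP) lies between the finger pads; the fingertips stand 8 mm ahead of it and the grasp point (between the pads) lies 11 mm behind it; z points along the fingers, y is the line along which they close (so a half turn about z gives the same grasp; the last joint's range is limited). The gripper opens to 85 mm and grips with 20 to 120 N. Pads are 22 mm wide; open, the fingers measure 114 mm over their backs; the gripper's body (76 mm by 85 mm) begins 54 mm behind the grasp point. The pads swing forward as they close: fully open they stand 13 mm farther back than shut.
Start: joints at [-67.265, 26.786, -0.665, 91.828, 0.344, 61.387, -3.226], TCP at [0.277, 0.588, 0.239] pointing down, gripper open.
Joint ranges: [-144.91, 144.91], [-17.63, 115.5], [-89.93, 88.59], [15.96, 139.68], [-74.01, 254.01], [8.47, 105.57], [-167.45, 167.45]. Speed limits (degrees/s): [147.25, 147.25, 180, 180, 180, 180, 180].

### API

Orientations are given as a 3x3 rotation matrix whose columns are the frame's x, y, z axes.
In Python, from workcell import robot, eyes gives the robot as it stands. The module is installed in compiled form; this text tells all that it offers.
- The arm moves only by the tool servo_tool, never from a script. Its argument "plan" is text: rows parted by semicolons, each of 7 numbers parted by spaces: the shift along the tool's x, y, z in mm, then the turn, a rotation vector about the tool's x, y, z in rad, then the opening, from 0 (shut) to 1 (fully open). A call has 1 to 8 rows; each row shifts and turns the commanded pose from where the row before left it, along the tool's axes as they then stand; what a row does not reach is not made up. A row lasts 1/10 s, in which the tool goes at most 50 mm and 8.59 degrees, less where a joint would pass 70% of its speed; a pose out of reach is approached as far as the arm can. A call with a gripper value outside its range is refused whole. The fingers move at their own pace and stop on an object; "squeeze" is the grip in N (left out, the last holds). Time passes only in rows, so rows that do not move let the fingers close. It gives the time, the measured TCP pose, the force, the opening and the grip force at its end, in the units of the state.
- robot.state(): the state, without advancing time (a new reading comes with each control period).
- eyes.read_camera(name): name is "scene" or "side" or "wrist"; returns a dict with "pixels" (480x640x3 uint8, red, green, blue), "depth" (480x640 float32, m along the optical axis (not along the pixel's ray), 0 where there is no reading), "mtx" (3x3 intrinsics, pixels), "extrinsics" (4x4, takes a point from world to camera coordinates). Camera axes: x right, y down, z forward; pixel columns grow to the right and rows downward; lengths in m; the calibration is good to about 2 mm. The wrist camera is an equidistant fisheye: a pixel r from the principal point sees the ray r / f radians off the axis. A picture is of the moment at which its call begins.
- robot.hand_in(): hands the job in; it is judged then, once.
The state is a dict: "clock": time; "qpos": joint angles; "joint_vel": joint speeds; "joint_torque": joint torques, N m; "position": TCP position; "tcp_rot": TCP orientation; "force": force on the tool from outside, world axes, zero at the start; "torque": the same for the moment, N m; "width": finger opening in m; "grasp_force": force on a finger pad.
Only numpy, scipy, OpenCV 4.12 (cv2) and the standard library are available. Lean on these libraries where they do the work, as an engineer would, in place of code of your own. Each camera call takes 0.05 s, during which the arm holds its last target. There are 200 camera calls.

## Working session

There is one attempt and no reset: what is moved stays moved. The work goes in short steps, Python scripts to look and compute and a tool call to move; the robot and the scene stay as the last step left them, time stands still between calls to the robot, and variables do not carry over. Pictures are saved under pics/ and viewed, at most 10 in all, crops included, and the job is handed in when it is done.

Besides the shell and the picture viewer there is one more tool, called after "Emit:" in YAML: its name, and indented under it one key for each argument. servo_tool: Moves the arm, as the interface text tells. Its arguments: {"type":"object","properties":{"plan":{"type":"string"},"squeeze":{"type":"number"}},"required":["plan"]}

```bash
mkdir -p pics
python3 - <<'E'
from workcell import robot, eyes
import cv2,numpy as np
s=robot.state();print(s['clock'],s['position'],s['tcp_rot'],s['width'])
for n in("scene","side"):
    c=eyes.read_camera(n);cv2.imwrite(f"pics/{n}0.png",c["pixels"][:,:,::-1]);np.savez(f"{n}0.npz",**c)
    E=c["extrinsics"];print(n,(-E[:3,:3].T@E[:3,3]).round(3),E[2,:3].round(2))
E
```

```text
0.0 [0.27658108 0.58760243 0.23833306] [[-9.04798865e-01  4.25838692e-01 -6.50606535e-04]
 [ 4.25839171e-01  9.04797331e-01 -1.67034951e-03]
 [-1.22632394e-04 -1.78838409e-03 -9.99998393e-01]] 0.085509899369487
scene [1.126 0.562 0.619] [-0.55 -0.61 -0.57]
side [0.456 0.67  0.719] [ 0.17 -0.71 -0.68]
```

View pics/scene0.png

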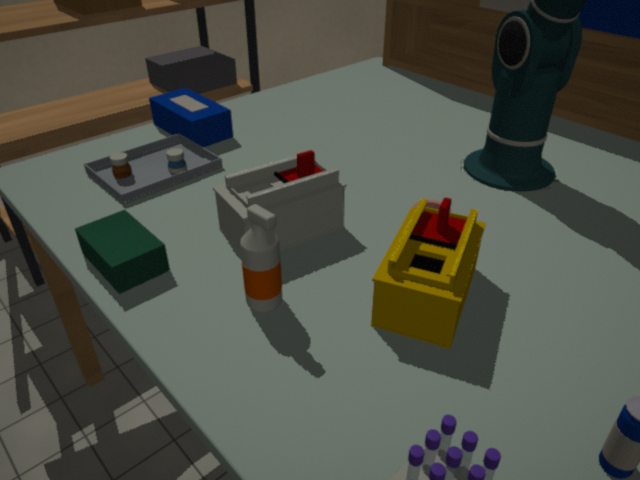

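View pics/side0.png

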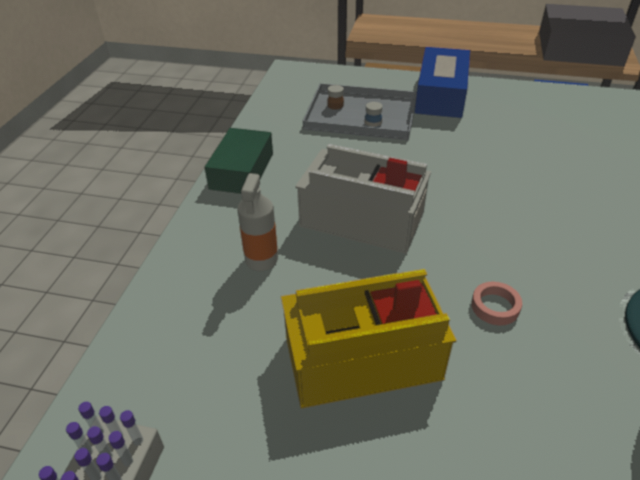

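The scene view shows the yellow box around (430,270) with its red tab at (445,213). In the side view the tab is at (407,297), and the opening is at (342,318), left of the tab. The white box and the bottle lie beyond. Next I measure with depth and colour.

```bash
cat > h.py <<'E'
import cv2,numpy as np
def pts(c):
    K,E=c["mtx"],c["extrinsics"];d=c["depth"];v,u=np.mgrid[:480,:640]
    P=np.stack([(u-K[0,2])/K[0,0]*d,(v-K[1,2])/K[1,1]*d,d],-1)
    W=(P-E[:3,3])@E[:3,:3]
    W[d==0]=np.nan
    return W,cv2.cvtColor(c["pixels"],cv2.COLOR_RGB2HSV)
def masks(h):
    H,S,V=h[...,0],h[...,1],h[...,2]
    return (abs(H.astype(int)-25)<6)&(S>180)&(V>60),((H<6)|(H>174))&(S>190)&(V>50)
E
python3 - <<'E'
from h import *
A=[];R=[]
for n in("scene","side"):
    W,h=pts(np.load(n+"0.npz"));y,r=masks(h)
    yp=W[y];rp=W[r]
    ok=lambda p:p[np.isfinite(p).all(1)]
    yp=ok(yp);rp=ok(rp)
    rail=yp[(abs(yp[:,2]-.126)<.003)]
    print(n,len(yp),len(rp),"z hist",np.histogram(yp[:,2],np.arange(0,.14,.01))[0])
    (c,s,a)=cv2.minAreaRect((rail[:,:2]*1000).astype(np.float32));print("rail",np.round(c,1),np.round(s,1),a,np.round(np.percentile(rail,[1,99],0),3).tolist())
    # red near yellow
    near=rp[np.linalg.norm(rp[:,:2]-np.array(c)/1000,axis=1)<.13]
    far=rp[np.linalg.norm(rp[:,:2]-np.array(c)/1000,axis=1)>=.13]
    top=near[near[:,2]>.149];tab=near[near[:,2]>.115]
    pl=near[abs(near[:,2]-.105)<.004]
    for m,p in(("top",top),("tab",tab),("plate",pl)):
        q=cv2.minAreaRect((p[:,:2]*1000).astype(np.float32));print(m,len(p),p.mean(0).round(4),np.round(q[0],1),np.round(q[1],1),q[2],p[:,2].max())
    f=far[far[:,2]>.145];print("white tab",f.mean(0),len(f))
E
```

```text
scene 8996 1724 z hist [ 429  385  378  406  398  413  434  439  439 1209 2734  191 1133    0]
rail [509.7 158.7] [195.5 100.4] 24.57115364074707 [[0.409, 0.08, 0.124], [0.614, 0.241, 0.129]]
top 96 [0.4668 0.1397 0.1544] [463.6 137.6] [32.5 13.9] 24.534076690673828 0.15760954180276532
tab 241 [0.4714 0.1418 0.1406] [463.8 137.9] [32.9 14. ] 22.843238830566406 0.15760954180276532
plate 893 [0.4666 0.1349 0.1056] [464.6 133.6] [83.9 73.4] 24.229877471923828 0.10877069510610969
white tab [ 0.51473504 -0.15569196  0.15139791] 99
side 14812 751 z hist [ 430  660  675  693  725  624  616  629  648 2297 3453 1056 2305    1]
rail [507.3 157.9] [196.4 102.5] 25.10477638244629 [[0.404, 0.079, 0.123], [0.609, 0.239, 0.128]]
top 104 [0.4606 0.136  0.1551] [458.8 135.4] [32.   9.9] 25.247817993164062 0.1573248169897951
tab 114 [0.4615 0.1365 0.1524] [459.7 136.4] [35.  11.1] 24.602109909057617 0.1573248169897951
plate 605 [0.4629 0.1344 0.1051] [461.  131.7] [79.7 47.1] 24.40056800842285 0.10888067204273173
white tab [ 0.51507105 -0.16241488  0.15376651] 1
```

Emit:
servo_tool:
  plan: "-30 -27.4 0 0 0 0 0.4;-30 -27.4 0 0 0 0 0.4;-30 -27.4 0 0 0 0 0.4;-30 -27.4 0 0 0 0 0.4;-30 -27.4 0 0 0 0 0.4;-30 -27.4 0 0 0 0 0.4;-30 -27.4 0 0 0 0 0.4;-30 -27.4 0 0 0 0 0.4"
  squeeze: 40

```text
clock: 0.9
position: [0.4008, 0.2858, 0.2391]
tcp_rot: [[-0.905, 0.426, -0.0], [0.426, 0.905, -0.0], [0.0, -0.0, -1.0]]
force: [0.1, -0.0, -0.2]
width: 0.0339
grasp_force: 0.0
```

Emit:
servo_tool:
  plan: "-30 -27.4 0 0 0 0 0.4;-30 -27.4 0 0 0 0 0.4;-30 -27.4 0 0 0 0 0.4;-30 -27.4 0 0 0 0 0.4;0 0 0 0 0 -0.145 0.4;0 0 0 0 0 -0.145 0.4"

```text
clock: 1.5
position: [0.4627, 0.1357, 0.2391]
tcp_rot: [[-0.989, 0.147, -0.0], [0.147, 0.989, -0.0], [0.0, -0.0, -1.0]]
force: [-0.2, 0.2, 0.0]
width: 0.0346
grasp_force: 0.0
```

Emit:
servo_tool:
  plan: "0 0 0 0 0 -0.145 0.4;0 0 0 0 0 -0.145 0.4;0 0 0 0 0 -0.145 0.4;0 0 0 0 0 -0.145 0.4;0 0 0 0 0 0 0.4"

```text
clock: 2.0
position: [0.4623, 0.1372, 0.239]
tcp_rot: [[-0.909, -0.417, -0.001], [-0.417, 0.909, -0.0], [0.001, 0.0, -1.0]]
force: [0.1, 0.1, 0.2]
width: 0.0341
grasp_force: 0.0
```

```bash
cat > st.py <<'E'
from workcell import robot
import numpy as np
s=robot.state();R=np.array(s['tcp_rot']);p=np.array(s['position'])*1000
a=np.radians(24.7);bx=np.array([np.cos(a),np.sin(a),0]);by=np.array([-bx[1],bx[0],0])
t=np.array([461.6,136.8,132.])
print(s['clock'],p.round(1),'yaw y',np.degrees(np.arctan2(R[1,1],R[0,1])),R.round(4).tolist(),s['width'],s['grasp_force'],s['force'])
print('to tab grasp, tool axes',(R.T@(t-p)).round(1),'box axes: along',(p-t)@bx,'lat',(p-t)@by,'bx in tool',(R.T@bx).round(3),np.array(s['qpos']).round(1))
E
python3 st.py
python3 - <<'E'
from workcell import eyes
import cv2,numpy as np
c=eyes.read_camera("wrist");cv2.imwrite("pics/w1.png",c["pixels"][:,:,::-1])
E
```

```text
2.0 [462.3 137.2 239. ] yaw y 114.65976242241244 [[-0.9088, -0.4172, -0.0006], [-0.4172, 0.9088, -0.0002], [0.0006, 0.0001, -1.0]] 0.03410925290714084 0.0 [0.14184264 0.07291515 0.16969869]
to tab grasp, tool axes [ 7.00e-01 -1.00e-01  1.07e+02] box axes: along 0.755373109582169 lat 0.07711622497370363 bx in tool [-1.     0.001 -0.001] [-26.2  10.4   6.4 115.1  -1.4  54.6  95.6]
```

View pics/w1.png

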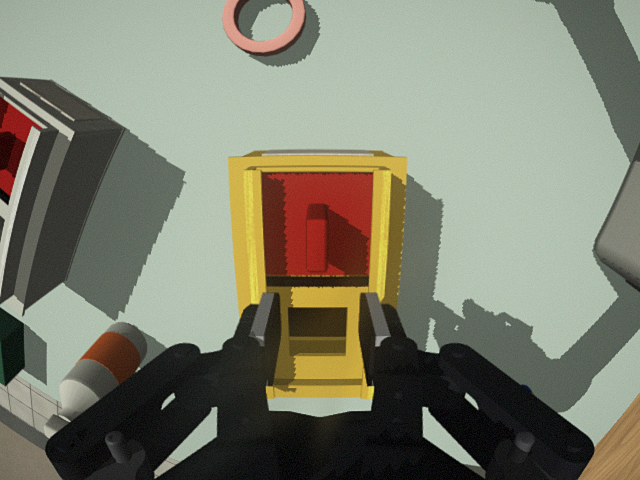

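The wrist view shows the tab at (317,237), midway between the finger pads, with the rails parallel to the tool axes. I'll descend.

Emit:
servo_tool:
  plan: "0 0 25 0 0 0 0.4;0 0 25 0 0 0 0.4;0 0 25 0 0 0 0.4;0 0 15 0 0 0 0.4;0 0 10 0 0 0 0.4;0 0 8 0 0 0 0.4;0 0 0 0 0 0 0.4"

```text
clock: 2.75
position: [0.4622, 0.1372, 0.1307]
tcp_rot: [[-0.909, -0.416, -0.001], [-0.416, 0.909, -0.001], [0.001, -0.0, -1.0]]
force: [-0.5, 0.0, 0.3]
width: 0.0342
grasp_force: 0.0
```

Emit:
servo_tool:
  plan: "0 0 0 0 0 0 0;0 0 0 0 0 0 0;0 0 0 0 0 0 0;0 0 0 0 0 0 0;0 0 0 0 0 0 0;0 0 0 0 0 0 0"
  squeeze: 40

```text
clock: 3.35
position: [0.4637, 0.1364, 0.1321]
tcp_rot: [[-0.909, -0.416, 0.003], [-0.416, 0.909, -0.0], [-0.002, -0.001, -1.0]]
force: [1.8, -5.6, 1.6]
width: 0.0137
grasp_force: 42.0
```

Gripped at a width of 13.7 mm, matching the 14 mm tab. Lift 12 mm.

Emit:
servo_tool:
  plan: "0 0 -4 0 0 0 0;0 0 -4 0 0 0 0;0 0 -4 0 0 0 0;0 0 0 0 0 0 0;0 0 0 0 0 0 0"

```text
clock: 3.85
position: [0.4635, 0.1364, 0.1439]
tcp_rot: [[-0.909, -0.416, 0.002], [-0.416, 0.909, -0.001], [-0.002, -0.001, -1.0]]
force: [1.1, -4.4, -1.7]
width: 0.0132
grasp_force: 41.6
```

```bash
python3 st.py
cat > look.py <<'E'
import sys
from workcell import eyes
from h import *
for n in("scene","side"):
    c=eyes.read_camera(n);cv2.imwrite(f"pics/{n}{sys.argv[1]}.png",c["pixels"][:,:,::-1])
    W,h=pts(c);_,r=masks(h);p=W[r];p=p[np.isfinite(p).all(1)&(p[:,1]>.03)]
    pl=p[(p[:,2]>.095)&(p[:,2]<.128)];a=np.radians(24.7)
    x=pl[:,0]*np.cos(a)+pl[:,1]*np.sin(a)
    y=-pl[:,0]*np.sin(a)+pl[:,1]*np.cos(a)
    print(n,len(pl),'plate z hist',np.histogram(pl[:,2],np.arange(.098,.13,.003))[0],'along 1/99%',np.percentile(x,[1,99]).round(4),'lat',np.percentile(y,[1,99]).round(4))
E
python3 look.py 2
```

```text
3.85 [463.5 136.4 143.9] yaw y 114.58732356426216 [[-0.9093, -0.4161, 0.0021], [-0.4161, 0.9093, -0.0006], [-0.0017, -0.0014, -1.0]] 0.013198856034882514 41.62057936191559 [ 1.07913252 -4.42473821 -1.70501359]
to tab grasp, tool axes [ 1.5  1.2 11.9] box axes: along 1.5138933092608502 lat -1.1824438530310348 bx in tool [-1.     0.002  0.002] [-25.6  18.3   6.  119.8  -2.7  41.9  96.8]
scene 991 plate z hist [  0   0   0   0   6 109 806  42  15  13] along 1/99% [0.4397 0.5158] lat [-0.1064 -0.0347]
side 902 plate z hist [  0   0   0   0   0 165 694  36   4   3] along 1/99% [0.4354 0.5125] lat [-0.1026 -0.0408]
```

The plate top is now at about 0.117 m, so it lifted 12 mm and clears the rib. Slide 97 mm along tool -x.

Emit:
servo_tool:
  plan: "-10 0 0 0 0 0 0;-15 0 0 0 0 0 0;-15 0 0 0 0 0 0;-15 0 0 0 0 0 0;-15 0 0 0 0 0 0;-15 0 0 0 0 0 0;-12 0 0 0 0 0 0;0 0 0 0 0 0 0"

```text
clock: 4.75
position: [0.5526, 0.1774, 0.1435]
tcp_rot: [[-0.909, -0.416, 0.002], [-0.416, 0.909, -0.001], [-0.002, -0.001, -1.0]]
force: [3.5, -4.2, -0.4]
width: 0.0136
grasp_force: 41.7
```

```bash
python3 st.py; python3 look.py 3
```

```text
4.75 [552.6 177.4 143.5] yaw y 114.60843796042556 [[-0.9092, -0.4164, 0.0023], [-0.4164, 0.9092, -0.0006], [-0.0018, -0.0015, -1.0]] 0.013555412175702717 41.74130022525787 [ 3.51658744 -4.20736617 -0.44060306]
to tab grasp, tool axes [99.7  1.  11.3] box axes: along 99.67632060428755 lat -1.1799548100176978 bx in tool [-1.     0.002  0.002] [-25.9  26.6   6.1 106.7  -3.6  46.7  96.6]
scene 1244 plate z hist [  0   0   0   0  15 265 907  26  14  17] along 1/99% [0.5371 0.6138] lat [-0.1066 -0.0346]
side 832 plate z hist [  0   0   0   0   0 282 525  12   8   5] along 1/99% [0.5327 0.6094] lat [-0.1002 -0.0421]
```

View pics/side3.png

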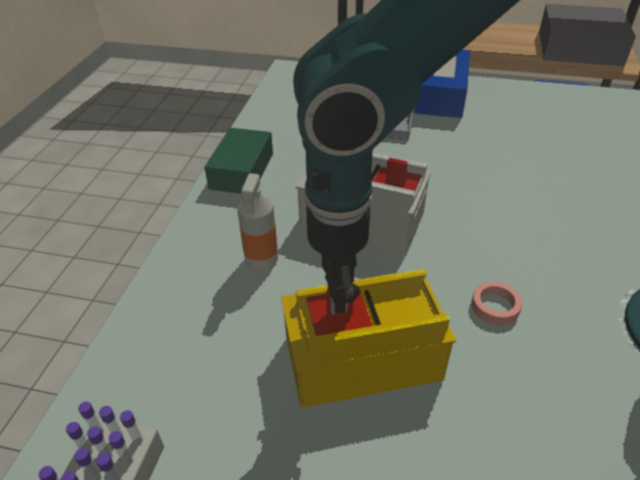

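The side view shows the red plate (340,310) past the black rib (372,308), over the opening. It moved about 97 mm against the nominal 96.5. Lower and release.

Emit:
servo_tool:
  plan: "0 0 4 0 0 0 0;0 0 4 0 0 0 0;0 0 3.5 0 0 0 0;0 0 0 0 0 0 0;0 0 0 0 0 0 0"

```text
clock: 5.35
position: [0.5517, 0.1769, 0.1322]
tcp_rot: [[-0.909, -0.416, 0.002], [-0.416, 0.909, -0.001], [-0.001, -0.001, -1.0]]
force: [3.7, -4.5, -0.8]
width: 0.0135
grasp_force: 41.6
```

```bash
python3 st.py; python3 look.py 4
```

```text
5.35 [551.7 176.9 132.2] yaw y 114.58978311782843 [[-0.9093, -0.4161, 0.0018], [-0.4161, 0.9093, -0.0006], [-0.0014, -0.0013, -1.0]] 0.013454759355328099 41.584821939468384 [ 3.70901311 -4.45809917 -0.77946861]
to tab grasp, tool axes [98.6  1.   0.1] box axes: along 98.57920522392877 lat -1.2206528226995772 bx in tool [-1.     0.002  0.001] [-25.8  27.4   6.  107.2  -3.8  45.4  96.7]
scene 1280 plate z hist [   0   51 1065   70   18   14   18   14   11   19] along 1/99% [0.5355 0.6122] lat [-0.1093 -0.0339]
side 618 plate z hist [  0  75 494  32   7   2   1   5   0   2] along 1/99% [0.5324 0.6088] lat [-0.0941 -0.0507]
```

Emit:
servo_tool:
  plan: "0 0 0 0 0 0 0.4;0 0 0 0 0 0 0.4;0 0 0 0 0 0 0.4;0 0 0 0 0 0 0.4;0 0 -10 0 0 0 0.4;0 0 -20 0 0 0 0.4;0 0 -30 0 0 0 0.4;0 0 -30 0 0 0 0.4"

```text
clock: 6.25
position: [0.5504, 0.1778, 0.2233]
tcp_rot: [[-0.909, -0.417, -0.0], [-0.417, 0.909, 0.0], [0.0, 0.0, -1.0]]
force: [1.1, 0.5, 0.9]
width: 0.034
grasp_force: 0.0
```

Emit:
servo_tool:
  plan: "0 0 -20 0 0 0 0.4;0 0 0 0 0 0 0.4;0 0 0 0 0 0 0.4;0 0 0 0 0 0 0.4"

```text
clock: 6.65
position: [0.5499, 0.1776, 0.2407]
tcp_rot: [[-0.909, -0.417, -0.002], [-0.417, 0.909, -0.001], [0.002, 0.0, -1.0]]
force: [0.1, 0.2, 0.1]
width: 0.0338
grasp_force: 0.0
```

```bash
python3 st.py; python3 look.py 5
```

```text
6.65 [549.9 177.6 240.7] yaw y 114.64935223897899 [[-0.9089, -0.4171, -0.0018], [-0.4171, 0.9089, -0.0007], [0.0019, 0.0002, -1.0]] 0.033847217541337384 0.0 [0.05385473 0.15519847 0.0508945 ]
to tab grasp, tool axes [ 97.1  -0.3 108.9] box axes: along 97.27663764040855 lat 0.17052238948993192 bx in tool [-1.     0.001 -0.002] [-26.6  19.7   6.7 102.5  -2.7  58.1  95.8]
scene 1382 plate z hist [   1   53 1141   83   16   18   17   16   16   21] along 1/99% [0.5334 0.612 ] lat [-0.1091 -0.0345]
side 656 plate z hist [  0  89 533  26   3   1   1   1   2   0] along 1/99% [0.5322 0.6089] lat [-0.0947 -0.0503]
```

View pics/scene5.png

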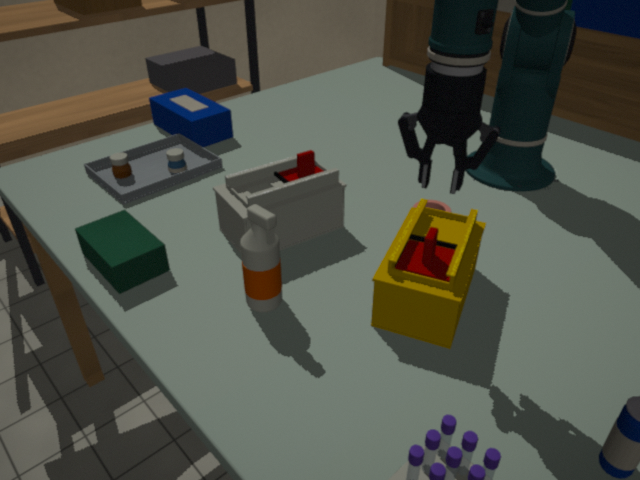

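The scene view shows the shutter (428,255) flat over the opening and past the rib (435,240). The gripper is clear, and the bottle and white shutter are where they were.

```bash
python3 -c "
from workcell import robot
print(robot.hand_in())"
```

```text
the job is handed in; nothing more can be done
None
```

The yellow box is closed: its shutter lies flat over the opening, past the rib, with the gripper clear. The white shutter and spray bottle were left alone, and the job was handed in at about 7 s; hand-in returned no verdict.

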